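Stand the steamed toy tipper truck back on its wheels and fold its bed down

TASK

The orange toy tipper truck has been steam-cleaned lying on its side with its bed raised. By pushing only, without picking it up, tip it back onto its wheels so that it stands on the dark rubber drying mat, and push its yellow bed down until it lies fully home on the chassis. Leave the other toys on the mat where they stand.

Things in the scene. Friction and masses are not known exactly. Their poses are not given: they have to be found in the camera images.
- truck: Toy tipper truck, orange bonnet and cab, black chassis, yellow bed; 250 long, 108 wide, 100 mm high, 0.6 kg. Lies on its left side at the start, roof roughly to the robot. Origin: mid-length, mid-width, level with the wheels' lowest points. x to the nose, y to its left, z from wheels to roof (upright when it stands, level at the start, the origin then 54 mm above the mat)
- truck_bonnet (a point): Centre of the bonnet's flat top (truck x 92, y 0, z 60 mm), axes as the truck's. The bonnet is a box, truck x 62 to 122, 88 mm wide (y -44 to 44). Pushed here, high up near the side that lies uppermost, in the truck's -z direction with 2 to 5 N, the truck tips over the edges of its lower wheels, which grip the rubber mat; past about 35 degrees it falls onto its wheels by itself
- cab_roof (a point): Centre of the cab's roof (truck x 42, y 0, z 100 mm), axes as the truck's. The cab is a box, truck x 22 to 62, 104 mm wide
- truck_mid (a point): Inside the truck on its z axis, 35 mm above its origin, near the centre of mass (which is about 10 mm further forward). Four black wheels, 22 mm radius, outer faces at truck y = 54 and -54 mm, flush with the sides; axles at truck x 80 and -75; they roll, stiffly
- bed (a joint): Angle of the yellow bed, rad: 0 = fully home on the chassis, growing as its front rises, at most 0.95; starts raised at 0.45 to 0.75. Friction holds it wherever it is left; 1.5 to 2 N at its front moves it
- bed_hinge (a point): Middle of the bed's hinge pin, which lies across the truck at truck x -105, z 45 mm; axes as the truck's. The bed is an open box with a 100 mm wide floor from 15 mm behind to 115 mm ahead of the pin; with the bed home the floor's upper face is 7 mm above the pin, the side walls (4 mm thick) reach 42 mm, the headboard at the front end (5 mm thick) 52 mm above it
- bed_floor (a point): Point on the upper face of the bed's floor, mid-width, 95 mm ahead of the hinge pin and 7 mm above it with the bed home (20 mm behind the headboard); it moves with the bed, x forward along the bed, z out of its floor
- mat: Dark ribbed rubber drying mat, fixed, 440 x 760 x 6 mm; origin at the centre of its underside, x across its 440 mm, y along its 760 mm, z up
- fire_engine: Bystander: red toy fire engine standing on the mat, 215 x 90 x 125 mm, origin under its centre
- tractor: Bystander: green toy tractor standing on the mat, 110 x 82 x 90 mm, origin under its centre
- juice_red: Bystander: red toy juice bottle, 48 mm across, 130 high, standing on the mat, origin under its centre
- juice_amber: Bystander: amber toy juice bottle, 48 mm across, 130 high, standing on the mat, origin under its centre
- ice_cream: Bystander: toy ice-cream cup with pink scoop, 68 mm across, 90 high, standing on the mat, origin under its centre

How it is judged:
At the end, for the whole second after the job is handed in: The truck stands at rest on its wheels (upright within 0.10 rad, wheel bottoms at the mat's upper face to within 8 mm, its middle over the mat) and its bed is home (joint below 0.06 rad) (angle between truck's own z axis and vertical below 0.1 rad and value of joint bed below 0.06 rad and x of truck in the frame of mat between -0.22 and 0.22 m and y of truck in the frame of mat between -0.38 and 0.38 m and z of truck in the frame of mat below 0.014 m and linear speed of truck below 0.02 m/s and angular speed of truck below 0.15 rad/s); the robot touches nothing.
It fails at once if the truck is picked up: its middle comes more than 88 mm above the table (tipping it over its wheels' edges raises it to about 72 mm), or its wheels hang in the air while it is nearly upright (height (world z) of truck_mid above 0.088 m or (angle between truck's own z axis and vertical below 0.5 rad and height (world z) of truck above 0.045 m)).
It fails at once if one of the other toys on the mat is moved by more than 25 mm (distance of any of fire_engine, tractor, juice_red, juice_amber, ice_cream from where it was at the start of the episode above 0.025 m).
It also fails if it takes over 48 s, if anything falls off the work surface, if the arm or the gripper's body presses on something with over 40 N, if the wrist force passes 120 N, or if a joint passes its speed limit or range.

ROBOT

A 6-joint arm with a two-finger parallel gripper is mounted at the origin on the work surface. World frame = base frame: x ahead of the robot, y to its left, z up, the work surface at z = 0. Lengths are in m, angles in rad, forces in N, time in s.
With the tool pointing down it reaches from about 0.35 to 0.975 m from the base axis. Payload 4.9 kg.
Tool frame: the origin (TCP) lies midway between the tips of the shut fingers; the grasp point (between the pads) lies 19 mm behind it; z points along the fingers, y is the line along which they close (so a half turn about z gives the same grasp; the last joint's range is limited). The gripper opens to 85 mm and grips with 20 to 120 N. Pads are 22 mm wide; open, the fingers measure 114 mm over their backs; the gripper's body (76 mm by 85 mm) begins 54 mm behind the grasp point. The pads swing forward as they close: fully open they stand 13 mm farther back than shut.
Start: joints at [1.164, 0.053, 1.613, -0, 1.476, -0.119], TCP at [0.177, 0.599, 0.231] pointing down, gripper open.
Joint ranges: [-3.01, 3.01], [-1.01, 2.22], [0.06, 2.58], [-1.02, 4.17], [0.09, 2.62], [-3.14, 3.14]. Speed limits (rad/s): [2.57, 2.57, 3.14, 3.14, 3.14, 3.14].

INTERFACE

Orientations are given as a unit quaternion [w, x, y, z].
In Python, from plant import state, grab_frame, camera_info, job_done, spot_in, masks_of, pinpoint gives the robot as it stands.
- The arm moves only by the shell command python3 -m handwheel 'ROWS' [OPENING]. ROWS is JSON, a list that holds one entry, the list of rows, each a list of 6 numbers: the shift along the world's x, y, z in m, then the turn, a rotation vector about the world's x, y, z in degrees. In form: [[[tx, ty, tz, ax, ay, az], ...]]. A call has 1 to 20 rows; each row shifts and turns the commanded pose from where the row before left it; what a row does not reach is not made up. A row lasts 1/12 s, in which the tool goes at most 41.7 mm and 7.16 degrees, less where a joint would pass 70% of its speed; a pose out of reach is approached as far as the arm can. A call is refused whole if a number of a shift passes 0.0417 or a number of a turn 7.16, either way. A call with a gripper value outside its range is refused whole. OPENING is the opening, from 0 (shut) to 1 (fully open), set as the call begins (- or left out, the last holds). The fingers move at their own pace and stop on an object; the grip force is fixed at half the most. Time passes only in rows, so rows that do not move let the fingers close. It gives the time, the measured TCP pose, the force, the opening and the grip force at its end, in the units of the state.
- state(): the state, without advancing time (a new reading comes with each control period).
- grab_frame(name): name is "side" or "top"; returns (picture, depth): 480x640x3 uint8, blue, green, red; 480x640 float32, m along the optical axis (not along the pixel's ray), 0 where there is no reading.
- camera_info(name): a dict with "fx", "fy", "cx", "cy" (pixels), "distortion" ([k1, k2, p1, p2, k3] as OpenCV has them; the pictures are not rectified), "T" (4x4, takes a point from camera to world coordinates). Camera axes: x right, y up, looking along -z (the intrinsics and any distortion apply to the point x, -y, -z); pixel columns grow to the right and rows downward; lengths in m; the calibration is good to about 2 mm. A picture is of the moment at which its call begins. camera_info takes no time and is no camera call.
- job_done(): hands the job in; it is judged then, once.
Trained networks look in the newest picture that a camera, given by its name, has taken for a name from the list of things; names that differ only in an ending like _2 or _b are one class to them, and where a whole thing is asked for, a point or a joint stands for the part that bears it (a point fixed in the world has none). Each returns a list of dicts, best first, with "conf" (0 to 1); they miss things now and then, are a little off and sometimes report something else, mostly with a low value. They report only what shows in the picture. A call takes as long as a camera call.
- spot_in(camera, thing): "box" ([left, top, width, height] in pixels, round what is visible of it).
- masks_of(camera, thing): "region" (480x640 bool, what is visible of it) and "box" ([left, top, width, height] in pixels, round what is visible of it).
- pinpoint(camera, thing): "position" ([column, row] in pixels: a listed point, or the origin of a listed thing).
The state is a dict: "time": time; "joint_pos": joint angles; "joint_vel": joint speeds; "joint_efforts": joint torques, N m; "tool_pos": TCP position; "tool_rot": TCP orientation; "contact_force": force on the tool from outside, world axes, zero at the start; "ft_torque": the same for the moment, N m; "gripper_width": opening from 0.0 (shut) to 1.0 (fully open); "grasp_force": force on a finger pad.
Only numpy, scipy, OpenCV 4.12 (cv2) and the standard library are available. Lean on these libraries where they do the work, as an engineer would, in place of code of your own. Each camera call takes 0.05 s, during which the arm holds its last target. There are 200 camera calls.

## Working session

There is one attempt and no reset: what is moved stays moved. The work goes in short steps, Python scripts to look and compute and a shell command to move; the robot and the scene stay as the last step left them, time stands still between calls to the robot, and variables do not carry over. Pictures are saved under pics/ and viewed, at most 10 in all, crops included, and the job is handed in when it is done.

```bash
mkdir -p pics
cat > h.py <<'E'
import numpy as np, cv2
from plant import *
def world(cam,uv,d):
    c=camera_info(cam);K=np.array([[c['fx'],0,c['cx']],[0,c['fy'],c['cy']],[0,0,1.]])
    uv=np.array(uv,float).reshape(-1,1,2)
    p=cv2.undistortPoints(uv,K,np.array(c['distortion'],float)).reshape(-1,2)
    d=np.array(d,float).reshape(-1)
    P=np.c_[p[:,0]*d,-p[:,1]*d,-d,np.ones(len(d))]
    return (P@np.array(c['T']).T)[:,:3]
def cloud(cam,region,depth):
    v,u=np.nonzero(region&(depth>0)); return world(cam,np.c_[u,v],depth[v,u])
def at(cam,uv,depth):
    u,v=map(int,np.round(uv)); w=depth[max(v-2,0):v+3,max(u-2,0):u+3]; w=w[w>0]
    return world(cam,[uv],[np.median(w)])[0] if w.size else None
E
python3 - <<'E'
from h import *
ims=[]
for c in("side","top"):
    im,d=grab_frame(c); np.save(f"pics/d_{c}.npy",d)
    for t in("truck","truck_bonnet","cab_roof","truck_mid","bed_hinge","bed_floor","mat","fire_engine","tractor","juice_red","juice_amber","ice_cream"):
        r=pinpoint(c,t)
        for q in r[:2]:
            print(c,t,round(q['conf'],2),np.round(q['position'],0),np.round(at(c,q['position'],d),3) if 0<=q['position'][0]<640 and 0<=q['position'][1]<480 else '')
    cv2.imwrite(f"pics/a_{c}.png",im); print(np.round(camera_info(c)['T'],2).tolist())
print(state())
E
```

```text
side truck 0.64 [321. 253.] [0.58  0.066 0.009]
side cab_roof 0.63 [277. 235.] [0.488 0.087 0.077]
side cab_roof 0.63 [321. 269.] [0.555 0.023 0.007]
side bed_hinge 0.59 [280. 193.] [0.592 0.303 0.026]
side bed_hinge 0.55 [287. 286.] [ 0.442 -0.059  0.078]
side bed_floor 0.76 [266. 252.] [0.432 0.002 0.117]
side fire_engine 0.76 [445. 368.] [ 0.565 -0.326  0.087]
side tractor 0.77 [226. 206.] [0.459 0.34  0.009]
side juice_red 0.79 [322. 184.] [0.706 0.294 0.025]
side juice_red 0.4 [281. 190.] [0.595 0.304 0.035]
side juice_amber 0.66 [278. 195.] [0.588 0.304 0.021]
[[0.88, 0.3, -0.37, 0.22], [-0.48, 0.55, -0.69, -0.58], [-0.0, 0.78, 0.62, 0.62], [0.0, 0.0, 0.0, 1.0]]
top truck 0.61 [322. 237.] [0.562 0.007 0.006]
top truck_bonnet 0.95 [270. 236.] [0.554 0.113 0.102]
top cab_roof 0.81 [278. 268.] [0.491 0.107 0.009]
top truck_mid 0.55 [312. 256.] [0.512 0.026 0.084]
top truck_mid 0.19 [319. 236.] [0.564 0.012 0.006]
top bed_hinge 0.85 [346. 285.] [ 0.452 -0.045  0.085]
top bed_hinge 0.37 [299. 287.] [0.449 0.053 0.115]
top bed_floor 0.84 [299. 289.] [0.446 0.053 0.115]
top bed_floor 
[... 514 characters left out ...]
, 'joint_pos': array([ 1.16400138e+00,  5.27109764e-02,  1.61289708e+00, -2.50647754e-06,
        1.47600916e+00, -1.19001261e-01]), 'joint_vel': array([-0.0010633 , -0.00012612,  0.00184348,  0.00039208,  0.00237551,
       -0.00014835]), 'joint_efforts': array([-1.07919852e-03, -3.93679011e+01, -3.70456731e+01, -1.50562269e-04,
        5.09741840e-04, -5.33571608e-06]), 'tool_pos': array([0.17739131, 0.59927626, 0.23129851]), 'tool_rot': array([-1.98816515e-06,  1.43400646e-01,  9.89664718e-01, -1.21881756e-05]), 'contact_force': array([-0.64259723,  0.4947136 ,  0.21265866]), 'ft_torque': array([0.02690518, 0.06046362, 0.02024344]), 'grasp_force': 0.0, 'gripper_width': 1.0023465492216765}
```

View pics/a_side.png

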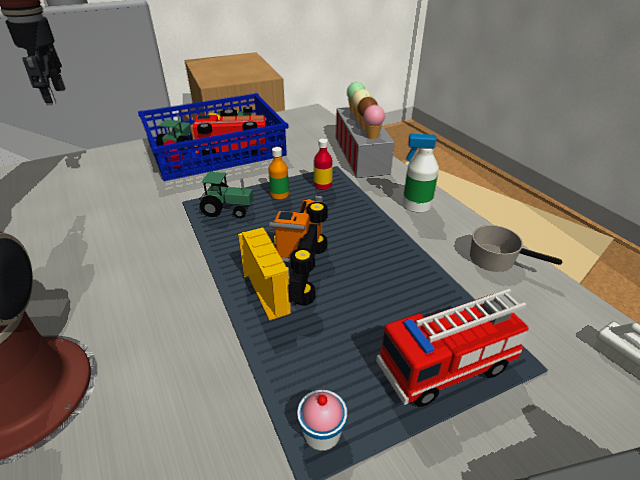

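View pics/a_top.png

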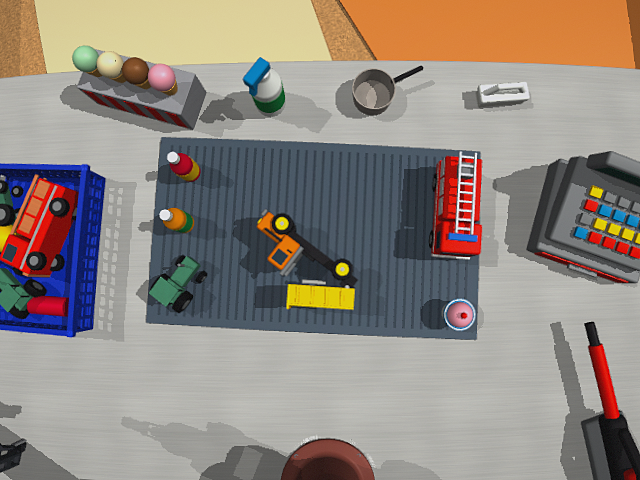

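The top view shows the truck with its upper wheel hubs at (283,223) front and (343,268) rear. The nose points up-left, the roof and bed face the robot, and no other toy is close. Next I'll fit the pose.

```bash
cat > pose.py <<'E'
from h import *
im=cv2.imread("pics/a_top.png");d=np.load("pics/d_top.npy")
hsv=cv2.cvtColor(im,cv2.COLOR_BGR2HSV);P=[]
for u,v in((283,223),(343,268)):
    m=np.zeros((480,640),bool);m[v-10:v+11,u-10:u+11]=1
    m&=(hsv[...,1]>150)&(hsv[...,2]>120)&(hsv[...,0]>21)&(hsv[...,0]<36)
    c=cloud("top",m,d);c=c[c[:,2]>.1];P.append(c.mean(0));print(len(c),P[-1].round(4))
f,r=P; ex=(f-r)[:2];print("base",np.hypot(*ex));ex/=np.hypot(*ex)
ez=np.array([-ex[1],ex[0]])
o=(f[:2]-.080*ex-.022*ez+r[:2]+.075*ex-.022*ez)/2
print("ex",ex,"ez",ez,"origin",o,"yaw",np.degrees(np.arctan2(ex[1],ex[0])))
for X in(80,85,92):
    b=o+X/1e3*ex+.060*ez;print("bonnet",X,b.round(3),"standoff60",(b+.06*ez).round(3))
q=pinpoint("top","truck_bonnet")
# colour check: orange points in truck frame
m=(hsv[...,0]>5)&(hsv[...,0]<19)&(hsv[...,1]>150);m[:200]=0;m[280:]=0;m[:,:250]=0;m[:,310:]=0
c=cloud("top",m,d);c=c[c[:,2]>.09];t=np.c_[(c[:,:2]-o)@ex,(c[:,:2]-o)@ez,c[:,2]]
print("orange truck x,z,height pct",np.percentile(t,[2,50,98],axis=0).round(3))
E
python3 pose.py
```

```text
122 [0.5797 0.0876 0.1147]
125 [ 0.4844 -0.0347  0.1144]
base 0.1550297229290679
ex [0.6147643  0.78871088] ez [-0.78871088  0.6147643 ] origin [0.5478984  0.01096432] yaw 52.06520429785735
bonnet 80 [0.55  0.111] standoff60 [0.502 0.148]
bonnet 85 [0.553 0.115] standoff60 [0.506 0.152]
bonnet 92 [0.557 0.12 ] standoff60 [0.51  0.157]
orange truck x,z,height pct [[0.024 0.023 0.1  ]
 [0.057 0.051 0.11 ]
 [0.119 0.097 0.115]]
```

```bash
python3 -m handwheel '[[[0.022,-0.0297,0,0,0,-1.43],[0.022,-0.0297,0,0,0,-1.43],[0.022,-0.0297,0,0,0,-1.43],[0.022,-0.0297,0,0,0,-1.43],[0.022,-0.0297,0,0,0,-1.43],[0.022,-0.0297,0,0,0,-1.43],[0.022,-0.0297,0,0,0,-1.43],[0.022,-0.0297,0,0,0,-1.43],[0.022,-0.0297,0,0,0,-1.43],[0.022,-0.0297,0,0,0,-1.43],[0.022,-0.0297,0,0,0,-1.43],[0.022,-0.0297,0,0,0,-1.43],[0.022,-0.0297,0,0,0,-1.43],[0.022,-0.0297,0,0,0,-1.43],[0.022,-0.0297,0,0,0,-1.43]]]' 0
python3 -m handwheel '[[[0,0,-0.03,0,0,0],[0,0,-0.03,0,0,0],[0,0,-0.03,0,0,0],[0,0,-0.03,0,0,0],[0,0,-0.02,0,0,0],[0,0,0,0,0,0]]]'
```

```text
time: 2.6
tool_pos: [0.5083, 0.1521, 0.2316]
tool_rot: [0.0, 0.326, 0.945, 0.0]
contact_force: [1.2, 0.7, 0.3]
gripper_width: 0.002
grasp_force: 0.0
time: 3.1
tool_pos: [0.5035, 0.153, 0.0858]
tool_rot: [-0.004, 0.325, 0.946, -0.002]
contact_force: [-0.7, -0.0, -0.7]
gripper_width: -0.004
grasp_force: 0.0
```

```bash
python3 -m handwheel '[[[0.009,-0.0055,0.002,0,0,0],[0.008,-0.0055,0.002,0,0,0],[0.007,-0.0055,0.002,0,0,0],[0.007,-0.0055,0,0,0,0],[0.0,0,0,0,0,0]]]'
```

```text
time: 3.52
tool_pos: [0.5414, 0.1306, 0.0997]
tool_rot: [0.002, 0.326, 0.945, 0.001]
contact_force: [-0.5, 0.2, 0.6]
gripper_width: 0.004
grasp_force: 0.0
```

```bash
python3 -m handwheel '[[[0.005,-0.004,0,0,0,0],[0.005,-0.004,0,0,0,0],[0.005,-0.004,0,0,0,0],[0.005,-0.004,0,0,0,0],[0.005,-0.004,0,0,0,0]]]'
```

```text
time: 3.93
tool_pos: [0.5638, 0.1118, 0.0977]
tool_rot: [-0.0, 0.325, 0.946, 0.0]
contact_force: [-2.5, 2.6, 4.3]
gripper_width: 0.001
grasp_force: 2.1
```

```bash
python3 -m handwheel '[[[0.005,-0.004,0.001,0,0,0],[0.005,-0.004,0.001,0,0,0],[0.005,-0.004,0.001,0,0,0],[0,0,0,0,0,0]]]'
python3 - <<'E'
from h import *
im,_=grab_frame("side");im2,_=grab_frame("top")
cv2.imwrite("pics/b.png",np.hstack([cv2.resize(im[140:340,180:380],(400,400)),cv2.resize(im2[160:360,200:400],(400,400))]))
E
```

```text
time: 4.27
tool_pos: [0.5798, 0.0986, 0.1006]
tool_rot: [0.001, 0.325, 0.946, -0.0]
contact_force: [-0.3, 0.0, -0.0]
gripper_width: -0.002
grasp_force: 0.0
```

View pics/b.png

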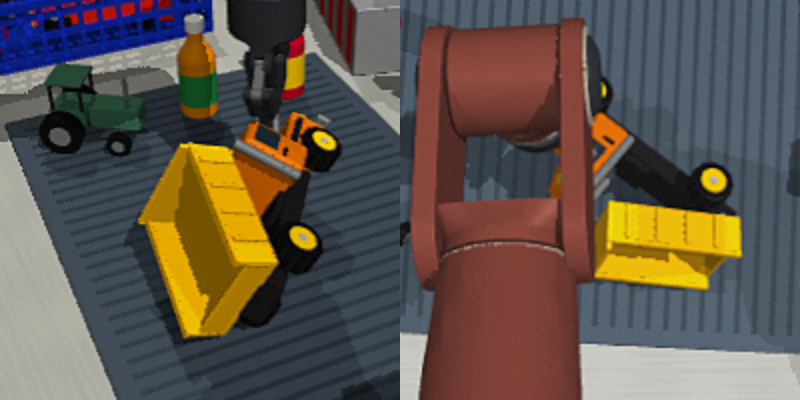

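The crops show the truck tilting well about its lower wheels, with the upper hubs coming over at (320,140) and (300,240) in the left one. I'll keep pushing.

```bash
python3 -m handwheel '[[[0.005,-0.004,0.001,0,0,0],[0.005,-0.004,0.001,0,0,0],[0.005,-0.004,0.001,0,0,0],[0.005,-0.004,0.001,0,0,0],[0.005,-0.004,0.001,0,0,0],[0.005,-0.004,0.001,0,0,0],[0,0,0,0,0,0]]]'
```

```text
time: 4.95
tool_pos: [0.6096, 0.0746, 0.1064]
tool_rot: [0.001, 0.326, 0.946, -0.0]
contact_force: [0.6, 0.4, 0.3]
gripper_width: 0.002
grasp_force: 0.0
```

Run:
```python
from h import *
im,_=grab_frame("side")
cv2.imwrite("pics/c.png",cv2.resize(im[140:340,180:380],(400,400)))
```

```text
(no output)
```

View pics/c.png

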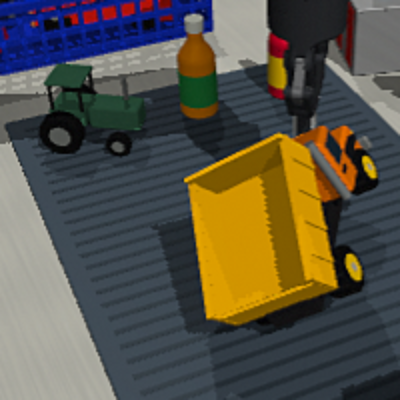

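The truck seems to have tipped: its hubs are low on the right, at (370,165) and (350,270). I'll back off and measure.

```bash
python3 -m handwheel '[[[-0.005,0.004,0.01,0,0,0],[0,0,0.035,0,0,0],[0,0,0.035,0,0,0],[0,0,0.035,0,0,0],[-0.02,0.035,0.01,0,0,0],[-0.02,0.035,0,0,0,0],[-0.02,0.035,0,0,0,0],[-0.02,0.035,0,0,0,0],[-0.02,0.035,0,0,0,0],[-0.02,0.035,0,0,0,0],[-0.02,0.035,0,0,0,0],[0,0,0,0,0,0]]]'
python3 - <<'E'
from h import *
im,d=grab_frame("top");cv2.imwrite("pics/d_top.png",im);np.save("pics/e_top.npy",d)
s,ds=grab_frame("side")
for n in ("truck","truck_bonnet","cab_roof","bed_hinge","bed_floor"):
  for c,dd in(("top",d),("side",ds)):
    for q in pinpoint(c,n)[:2]: print(c,n,round(q['conf'],2),np.round(q['position']),np.round(at(c,q['position'],dd),3))
cv2.imwrite("pics/d.png",np.hstack([cv2.resize(s[140:340,180:380],(400,400)),cv2.resize(im[160:360,200:400],(400,400))]))
E
```

```text
time: 6.0
tool_pos: [0.459, 0.3299, 0.2318]
tool_rot: [-0.001, 0.322, 0.947, 0.001]
contact_force: [0.3, -1.2, -0.4]
gripper_width: -0.005
grasp_force: 0.0
top truck 0.9 [336. 222.] [ 0.58  -0.023  0.122]
side truck 0.89 [346. 275.] [ 0.548 -0.084  0.079]
side truck 0.39 [279. 192.] [0.589 0.304 0.03 ]
top truck_bonnet 0.65 [300. 196.] [0.644 0.051 0.067]
side truck_bonnet 0.69 [354. 225.] [ 0.58  -0.053  0.159]
side truck_bonnet 0.47 [344. 297.] [ 0.527 -0.112  0.057]
top cab_roof 0.93 [320. 206.] [0.616 0.01  0.106]
side cab_roof 0.76 [354. 223.] [0.623 0.01  0.108]
side cab_roof 0.19 [321. 433.] [ 0.371 -0.314  0.06 ]
top bed_hinge 0.85 [375. 246.] [ 0.536 -0.108  0.06 ]
top bed_hinge 0.47 [193. 171.] [0.708 0.292 0.053]
side bed_hinge 0.59 [343. 295.] [ 0.528 -0.109  0.058]
top bed_floor 0.78 [346. 226.] [ 0.566 -0.042  0.157]
side bed_floor 0.74 [348. 245.] [ 0.575 -0.043  0.109]
```

View pics/d.png

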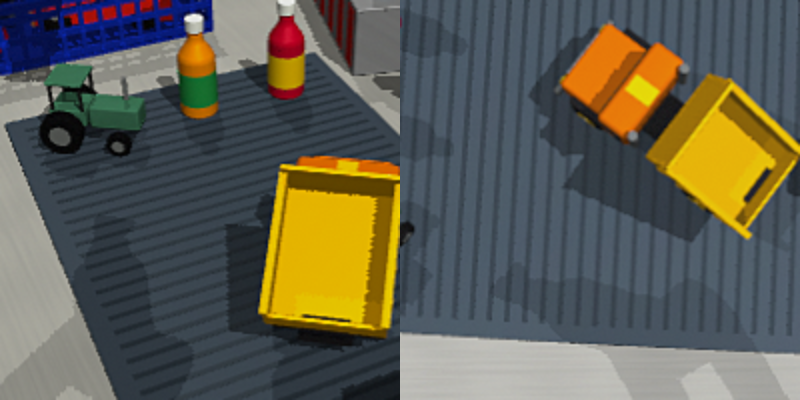

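The truck stands upright, with the bonnet at z 0.067 and the roof at 0.106 as expected. The bed is still raised, with its headboard along (650,155)-(715,80) in the right crop. Now the pose and the headboard.

Run:
```python
from h import *
im=cv2.imread("pics/d_top.png");d=np.load("pics/e_top.npy")
h=cv2.cvtColor(im,cv2.COLOR_BGR2HSV)
roi=np.zeros((480,640),bool);roi[165:290,270:410]=1
o=roi&(h[...,0]>5)&(h[...,0]<19)&(h[...,1]>150)
c=cloud("top",o,d)
B=c[(c[:,2]>.058)&(c[:,2]<.074)];R=c[(c[:,2]>.1)&(c[:,2]<.112)]
for n,P in(("bonnet",B),("roof",R)): print(n,len(P),np.median(P,0).round(3),[np.round(x,3) for x in cv2.minAreaRect((P[:,:2]*1000).astype(np.float32))])
y=roi&(h[...,0]>19)&(h[...,0]<36)&(h[...,1]>130)
c=cloud("top",y,d);c=c[c[:,2]>.03]
rr=cv2.minAreaRect((R[:,:2]*1000).astype(np.float32)); print("top z",np.percentile(c[:,2],[50,90,98,100]).round(3))
# truck frame from roof rect
pts=cv2.boxPoints(rr)/1000;e=[pts[1]-pts[0],pts[2]-pts[1]];e=min(e,key=lambda v:np.hypot(*v)) ;ex=e/np.hypot(*e);ex*=np.sign(ex[1])
cen=np.array(rr[0])/1000; org=cen-.042*ex; ey=np.array([-ex[1],ex[0]])
print("ex",ex,"origin",org,"yaw",np.degrees(np.arctan2(ex[1],ex[0])))
t=np.c_[(c[:,:2]-org)@ex,(c[:,:2]-org)@ey,c[:,2]]
for a in np.arange(-.13,.04,.01):
    s=t[(abs(t[:,0]-a)<.005)]; m=s[abs(s[:,1])<.03]
    if len(s):print(round(a,2),len(s),"y",s[:,1].min().round(3),s[:,1].max().round(3),"zmax",s[:,2].max().round(3),"mid z",np.median(m[:,2]).round(3) if len(m) else '')
```

```text
bonnet 983 [0.649 0.05  0.066] [array([636.974,  32.234]), array([100.537, 101.422]), np.float64(52.248)]
roof 729 [0.618 0.009 0.105] [array([619.077,   8.231]), array([ 40.517, 101.873]), np.float64(51.903)]
top z [0.092 0.144 0.158 0.162]
ex [0.6169932  0.78696847] origin [ 0.59316337 -0.02482127] yaw 51.903103
-0.13 197 y -0.056 0.055 zmax 0.092 mid z 0.069
-0.12 221 y -0.056 0.055 zmax 0.098 mid z 0.06
-0.11 225 y -0.055 0.055 zmax 0.105 mid z 0.056
-0.1 255 y -0.055 0.054 zmax 0.112 mid z 0.062
-0.09 253 y -0.055 0.055 zmax 0.116 mid z 0.068
-0.08 266 y -0.056 0.055 zmax 0.123 mid z 0.075
-0.07 271 y -0.055 0.054 zmax 0.129 mid z 0.081
-0.06 273 y -0.056 0.055 zmax 0.138 mid z 0.088
-0.05 274 y -0.056 0.055 zmax 0.143 mid z 0.094
-0.04 273 y -0.055 0.055 zmax 0.148 mid z 0.1
-0.03 333 y -0.056 0.055 zmax 0.162 mid z 0.155
-0.02 250 y -0.053 0.055 zmax 0.155 mid z 0.141
-0.01 232 y -0.053 0.053 zmax 0.135 mid z 0.126
-0.0 28 y -0.036 0.051 zmax 0.12 mid z 0.052
0.02 2 y -0.001 0.003 zmax 0.11 mid z 0.107
0.03 50 y -0.01 0.011 zmax 0.112 mid z 0.107
```

```bash
python3 -m handwheel '[[[0.0116,-0.0378,-0.002,0,0,0],[0.0116,-0.0378,-0.002,0,0,0],[0.0116,-0.0378,-0.002,0,0,0],[0.0116,-0.0378,-0.002,0,0,0],[0.0116,-0.0378,-0.002,0,0,0],[0.0116,-0.0378,-0.002,0,0,0],[0.0116,-0.0378,-0.002,0,0,0],[0.0116,-0.0378,-0.002,0,0,0],[0.0116,-0.0378,-0.002,0,0,0],[0.0116,-0.0378,-0.002,0,0,0],[0,0,0,0,0,0],[0,0,0,0,0,0],[0,0,0,0,0,0]]]'
```

```text
time: 7.68
tool_pos: [0.5792, -0.0532, 0.2111]
tool_rot: [-0.0, 0.325, 0.946, 0.0]
contact_force: [-0.6, 0.1, 0.1]
gripper_width: -0.0
grasp_force: 0.0
```

```bash
python3 -m handwheel '[[[-0.0045,0.0045,-0.015,0,0,0],[0,0,-0.015,0,0,0],[0,0,-0.01,0,0,0],[0,0,-0.006,0,0,0],[0,0,0,0,0,0]]]'; python3 -m handwheel '[[[0.0015,0.002,-0.004,0,0,0],[0.0015,0.002,-0.004,0,0,0],[0.0015,0.002,-0.004,0,0,0],[0.0015,0.002,-0.004,0,0,0]]]'
```

```text
time: 8.1
tool_pos: [0.5738, -0.0476, 0.1635]
tool_rot: [-0.002, 0.324, 0.946, -0.0]
contact_force: [0.7, -0.1, 1.0]
gripper_width: 0.0
grasp_force: 0.0
time: 8.43
tool_pos: [0.5825, -0.04, 0.151]
tool_rot: [0.002, 0.325, 0.946, 0.001]
contact_force: [1.3, 2.4, 5.2]
gripper_width: -0.0
grasp_force: 2.4
```

```bash
python3 -m handwheel '[[[0.0012,0.0016,-0.004,0,0,0],[0.0012,0.0016,-0.004,0,0,0],[0.0012,0.0016,-0.004,0,0,0],[0.0012,0.0016,-0.004,0,0,0],[0.001,0.0013,-0.004,0,0,0],[0.001,0.0013,-0.004,0,0,0],[0.001,0.0013,-0.004,0,0,0],[0.001,0.0013,-0.004,0,0,0]]]'
```

```text
time: 9.1
tool_pos: [0.5891, -0.0291, 0.1162]
tool_rot: [-0.001, 0.325, 0.946, -0.0]
contact_force: [0.6, 1.3, 2.1]
gripper_width: -0.006
grasp_force: 0.9
```

```bash
python3 -m handwheel '[[[0.0004,0.0005,-0.003,0,0,0],[0.0004,0.0005,-0.003,0,0,0],[0.0004,0.0005,-0.003,0,0,0],[0.0004,0.0005,-0.002,0,0,0]]]'
```

```text
time: 9.43
tool_pos: [0.5909, -0.0271, 0.1056]
tool_rot: [-0.0, 0.325, 0.946, -0.0]
contact_force: [1.0, 0.8, 0.6]
gripper_width: -0.001
grasp_force: 0.7
```

```bash
python3 -m handwheel '[[[0,0,-0.002,0,0,0],[0,0,-0.002,0,0,0],[0,0,-0.002,0,0,0],[0,0,0,0,0,0]]]'
```

```text
time: 9.77
tool_pos: [0.5916, -0.0271, 0.1026]
tool_rot: [-0.0, 0.325, 0.946, -0.0]
contact_force: [-4.8, 2.8, 10.5]
gripper_width: 0.003
grasp_force: 5.6
```

```bash
python3 -m handwheel '[[[0,0,-0.001,0,0,0],[0,0,0,0,0,0],[0,0,0.02,0,0,0],[0,0,0.04,0,0,0],[0,0,0.04,0,0,0],[0,0,0.03,0,0,0],[-0.02,0.035,0,0,0,0],[-0.02,0.035,0,0,0,0],[-0.02,0.035,0,0,0,0],[-0.02,0.035,0,0,0,0],[-0.02,0.035,0,0,0,0],[-0.02,0.035,0,0,0,0],[-0.02,0.035,0,0,0,0],[-0.02,0.035,0,0,0,0],[0,0.035,0,0,0,0],[0,0,0,0,0,0],[0,0,0,0,0,0]]]'
python3 - <<'E'
from h import *
im,d=grab_frame("top");s,_=grab_frame("side")
h=cv2.cvtColor(im,cv2.COLOR_BGR2HSV)
roi=np.zeros((480,640),bool);roi[165:290,270:410]=1
R=cloud("top",roi&(h[...,0]>5)&(h[...,0]<19)&(h[...,1]>150),d);B=R[(R[:,2]>.058)&(R[:,2]<.074)];R=R[(R[:,2]>.1)&(R[:,2]<.112)]
rr=cv2.minAreaRect((R[:,:2]*1000).astype(np.float32));pts=cv2.boxPoints(rr)/1000;e=min([pts[1]-pts[0],pts[2]-pts[1]],key=lambda v:np.hypot(*v));ex=e/np.hypot(*e);ex*=np.sign(ex[1])
org=np.array(rr[0])/1000-.042*ex;ey=np.array([-ex[1],ex[0]]);print(org,ex,"bonnet z",np.median(B[:,2]),"roof z",np.median(R[:,2]))
c=cloud("top",roi&(h[...,0]>19)&(h[...,0]<36)&(h[...,1]>130),d);c=c[c[:,2]>.03]
t=np.c_[(c[:,:2]-org)@ex,(c[:,:2]-org)@ey,c[:,2]]
f=t[(abs(t[:,1])<.03)&(t[:,0]>-.1)&(t[:,0]<-.01)]
p=np.polyfit(f[:,0],f[:,2],1);print("floor slope",p[0],"floor z at -60",np.polyval(p,-.06),"zmax",np.percentile(t[:,2],99))
w=t[(abs(t[:,1])>.049)&(abs(t[:,1])<.053)&(t[:,0]>-.115)&(t[:,0]<0)&(t[:,2]>.075)];print("wall slope",np.polyfit(w[:,0],w[:,2],1))
cv2.imwrite("pics/e.png",np.hstack([cv2.resize(s[140:340,200:400],(400,400)),cv2.resize(im[160:360,200:400],(400,400))]))
E
```

```text
time: 11.18
tool_pos: [0.4305, 0.2888, 0.2288]
tool_rot: [-0.0, 0.324, 0.946, -0.001]
contact_force: [0.5, -0.4, 0.5]
gripper_width: 0.001
grasp_force: 0.0
[ 0.58474169 -0.03700454] [0.6054502  0.79588324] bonnet z 0.06559114048288545 roof z 0.10539655749049254
floor slope 0.0005377254095833452 floor z at -60 0.05793131308254292 zmax 0.10846927936592786
wall slope [-0.01808132  0.09353035]
```

View pics/e.png

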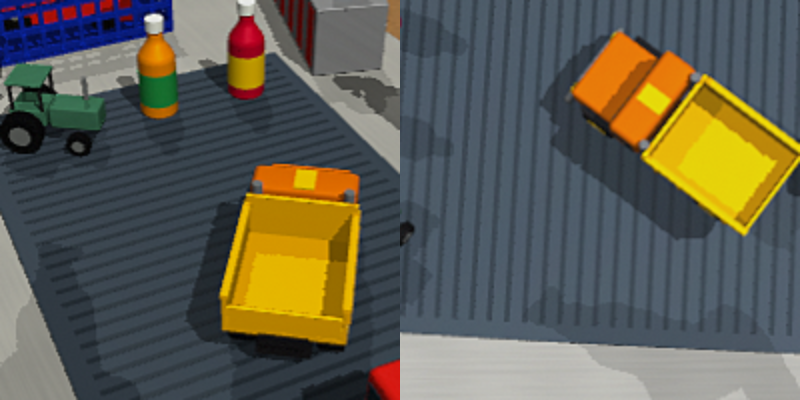

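The truck is upright on the mat and the bed lies flat. The floor slope is about 0 and the floor is at 0.058 m, exactly the home height. The toys in view are where they were.

```bash
python3 -c "from plant import job_done;print(job_done())"
```

```text
the job is handed in; nothing more can be done
None
```

I handed the job in: by pushing only, the truck was tipped onto its wheels on the mat and its bed pressed flat (floor slope measured about 0). The arm was backed clear and I saw no other toy disturbed, though I didn't re-measure their positions and the hand-in returned no verdict.

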